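# Load the cell charger

## Robot

A 7-joint arm with a two-finger parallel gripper is mounted at the origin on the work surface. World frame = base frame: x ahead of the robot, y to its left, z up, the work surface at z = 0. Lengths are in m, angles in rad, forces in N, time in s.
With the tool pointing down it reaches from about 0.425 to 0.925 m from the base axis. Payload 6.8 kg.
Tool frame: the origin (TCP) lies between the finger pads; the fingertips stand r.tips_ahead ahead of it and the grasp point (between the pads) lies 5 mm behind it (r.tips_ahead is the distance from the TCP to the fingertips, in m); z points along the fingers, y is the line along which they close (so a half turn about z gives the same grasp; the last joint's range is limited). The gripper opens to 85 mm and grips with 20 to 120 N. Pads are 22 mm wide; open, the fingers measure 114 mm over their backs; the gripper's body (76 mm by 85 mm) begins 54 mm behind the grasp point. The pads swing forward as they close: fully open they stand 13 mm farther back than shut.
Start: joints at [-1.303, 0.477, 0.022, 1.555, -0.011, 1.109, -0.083], TCP at [0.248, 0.628, 0.245] pointing down, gripper open.
Joint ranges: [-2.96, 2.96], [-0.34, 2.1], [-1.41, 1.46], [0.24, 2.44], [-1.37, 4.51], [0.17, 1.92], [-2.96, 2.96]. Speed limits (rad/s): [2.39, 2.39, 3.14, 3.14, 3.14, 3.14, 3.14].

## Interface

Orientations are given as a rotation vector (axis times angle).
In Python, from bench import r gives the robot as it stands.
- The arm moves only by the tool move_arm, never from a script. Its argument "rows" is one flat list of numbers, 4 for each row, row after row: the shift along the tool's x, y, z in cm, then the turn about the tool's z in degrees. In form: [tx, ty, tz, twist, tx, ty, tz, twist, ...]. A call has 1 to 10 rows; each row is the pose to reach, as a shift and turn from the pose commanded when the call began, along the tool's axes at that moment; what a row does not reach only later rows make up. A row lasts 1/8 s, in which the tool goes at most 62.5 mm and 10.7 degrees, less where a joint would pass 70% of its speed; a pose out of reach is approached as far as the arm can. A call with a gripper value outside its range is refused whole. "fingers" is the opening, from 0 (shut) to 1 (fully open), set as the call begins (left out, the last holds). The fingers move at their own pace and stop on an object; "newtons" is the grip in N (left out, the last holds). Time passes only in rows, so rows that repeat a pose let the fingers close. It gives the time, the measured TCP pose, the force, the opening and the grip force at its end, in the units of the state.
- r.get_obs(): the state, without advancing time (a new reading comes with each control period).
- r.grab_frame(name): name is "side" or "top"; returns the picture (384x512x3 uint8, blue, green, red); there is no depth.
- r.camera_params(name): a dict with "fx", "fy", "cx", "cy" (pixels), "world_from_camera" (4x4, takes a point from camera to world coordinates). Camera axes: x right, y down, z forward; pixel columns grow to the right and rows downward; lengths in m; the calibration is good to about 2 mm. A picture is of the moment at which its call begins. camera_params takes no time and is no camera call.
- r.hand_in(): hands the job in; it is judged then, once.
The state is a dict: "clock": time; "joints": joint angles; "qvel": joint speeds; "tau": joint torques, N m; "tcp_pos": TCP position; "orientation": TCP orientation; "contact_force": force on the tool from outside, world axes, zero at the start; "moment": the same for the moment, N m; "grip_width": finger opening in m; "gripper_force": force on a finger pad.
Only numpy, scipy, OpenCV 4.12 (cv2) and the standard library are available. Lean on these libraries where they do the work, as an engineer would, in place of code of your own. Each camera call takes 0.05 s, during which the arm holds its last target. There are 200 camera calls.

## Task

Load the two plain cells that lie in the charger's lead-in grooves: slide each one along its groove against the sprung contact and press it down, so that it drops fully home, flat in its bay and held behind the step, like the cell already loaded. Go gently once a cell is on its contact: do not ram the contact against its stop. Leave the cell with the solder tabs where it lies and the loaded cell in its bay.

Things in the scene. Friction and masses are not known exactly. Their poses are not given: they have to be found in the camera images.
- charger: fixed cell charger 196 x 160 x 42 mm, x the way cells are pushed; origin on its underside below the step, mid width. Four lanes along x. x -92 to 0 mm: open lead-in grooves, floor z 17, between rails 15.5 mm apart, tops z 20. At x 0 the floor steps down 5 mm into the bays (floor z 12, ribs 20.2 mm apart, tops z 20) up to sprung brass contacts and a housing (x 73 to 104, top z 42)
- bay1 (a point): where the centre of a cell is when fully home in lane 1 (charger x = 32.5 mm, y = -54 mm, z = 21 mm); axes as the charger's. A home cell lies flat on the bay floor, its near end held behind the step by the sprung contact
- bay2 (a point): where the centre of a cell is when fully home in lane 2 (charger x = 32.5 mm, y = -18 mm, z = 21 mm); axes as the charger's. A home cell lies flat on the bay floor, its near end held behind the step by the sprung contact
- bay3 (a point): where the centre of a cell is when fully home in lane 3 (charger x = 32.5 mm, y = 18 mm, z = 21 mm); axes as the charger's. A home cell lies flat on the bay floor, its near end held behind the step by the sprung contact
- bay4 (a point): where the centre of a cell is when fully home in lane 4 (charger x = 32.5 mm, y = 54 mm, z = 21 mm); axes as the charger's. A home cell lies flat on the bay floor, its near end held behind the step by the sprung contact
- contact1: sprung brass contact plate of lane 1, 12 mm wide, 15 mm high, origin on its near face at charger x = 59 mm when free; a home cell holds it 6 mm back; at 8 mm back it meets a solid stop. Spring about 4 N when free, 7 N at 6 mm, 8.5 N at the stop
- contact2: sprung brass contact plate of lane 2, 12 mm wide, 15 mm high, origin on its near face at charger x = 59 mm when free; a home cell holds it 6 mm back; at 8 mm back it meets a solid stop. Spring about 4 N when free, 7 N at 6 mm, 8.5 N at the stop
- contact3: sprung brass contact plate of lane 3, 12 mm wide, 15 mm high, origin on its near face at charger x = 59 mm when free; a home cell holds it 6 mm back; at 8 mm back it meets a solid stop. Spring about 4 N when free, 7 N at 6 mm, 8.5 N at the stop
- cell_a: round cell with a white sleeve and flat steel ends, 18 mm diameter, 65 mm long, about 46 g; origin at its centre, its x along its axis towards the contact. Plain, to be loaded. Lies at the start in the lead-in groove of lane 1, 2 or 3, far enough back that it is clear of the contact
- cell_b: round cell with a white sleeve and flat steel ends, 18 mm diameter, 65 mm long, about 46 g; origin at its centre, its x along its axis towards the contact. Plain, to be loaded. Lies at the start in the lead-in groove of lane 1, 2 or 3, far enough back that it is clear of the contact
- cell_tab: round cell with a white sleeve and flat steel ends, 18 mm diameter, 65 mm long, about 46 g; origin at its centre, its x along its axis towards the contact. Has a flat steel solder tab, 10 mm wide, standing 16 mm straight out of each end. Lies in the groove of the remaining lane of 1, 2, 3; to be left alone
- cell_home: round cell with a white sleeve and flat steel ends, 18 mm diameter, 65 mm long, about 46 g; origin at its centre, its x along its axis towards the contact. Plain, already loaded in the bay of lane 4; to be left alone
Not all that is in view belongs to the job. What is shaped like the cell_b but black or pink is not meant.

How it is judged:
At the end, for the whole second after the job is handed in: Both plain cells lie at rest in bays of lanes 1 to 3, centre within 3.5 mm along and 3 mm across the lane of the home point and no more than 1.6 mm above it, axis within 0.05 rad of the lane; the loaded cell is still so in bay 4; the tabbed cell is at rest within 10 mm of where it lay (((x of cell_a in the frame of bay1 between -0.0035 and 0.0035 m and y of cell_a in the frame of bay1 between -0.003 and 0.003 m and z of cell_a in the frame of bay1 below 0.0016 m and angle between the x axis of cell_a and the x axis of bay1, either way round below 0.05 rad) or (x of cell_a in the frame of bay2 between -0.0035 and 0.0035 m and y of cell_a in the frame of bay2 between -0.003 and 0.003 m and z of cell_a in the frame of bay2 below 0.0016 m and angle between the x axis of cell_a and the x axis of bay2, either way round below 0.05 rad) or (x of cell_a in the frame of bay3 between -0.0035 and 0.0035 m and y of cell_a in the frame of bay3 between -0.003 and 0.003 m and z of cell_a in the frame of bay3 below 0.0016 m and angle between the x axis of cell_a and the x axis of bay3, either way round below 0.05 rad)) and ((x of cell_b in the frame of bay1 between -0.0035 and 0.0035 m and y of cell_b in the frame of bay1 between -0.003 and 0.003 m and z of cell_b in the frame of bay1 below 0.0016 m and angle between the x axis of cell_b and the x axis of bay1, either way round below 0.05 rad) or (x of cell_b in the frame of bay2 between -0.0035 and 0.0035 m and y of cell_b in the frame of bay2 between -0.003 and 0.003 m and z of cell_b in the frame of bay2 below 0.0016 m and angle between the x axis of cell_b and the x axis of bay2, either way round below 0.05 rad) or (x of cell_b in the frame of bay3 between -0.0035 and 0.0035 m and y of cell_b in the frame of bay3 between -0.003 and 0.003 m and z of cell_b in the frame of bay3 below 0.0016 m and angle between the x axis of cell_b and the x axis of bay3, either way round below 0.05 rad)) and x of cell_home in the frame of bay4 between -0.0035 and 0.0035 m and y of cell_home in the frame of bay4 between -0.003 and 0.003 m and z of cell_home in the frame of bay4 below 0.0016 m and angle between the x axis of cell_home and the x axis of bay4, either way round below 0.05 rad and distance of cell_tab from where it was at the start of the episode below 0.01 m and linear speed of each of cell_a, cell_b, cell_tab, cell_home below 0.02 m/s); the robot touches nothing.
It fails at once if the contact of lane 1 is rammed (more than 30 N between a plain cell and it) (contact force between any of cell_a, cell_b and contact1 above 30 N).
It fails at once if the contact of lane 2 is rammed (more than 30 N between a plain cell and it) (contact force between any of cell_a, cell_b and contact2 above 30 N).
It fails at once if the contact of lane 3 is rammed (more than 30 N between a plain cell and it) (contact force between any of cell_a, cell_b and contact3 above 30 N).
It fails at once if the tabbed cell is moved by more than 10 mm (distance of cell_tab from where it was at the start of the episode above 0.01 m).
It fails at once if the loaded cell is moved by more than 10 mm (distance of cell_home from where it was at the start of the episode above 0.01 m).
It also fails if it takes over 48 s, if anything falls off the work surface, if the arm or the gripper's body presses on something with over 40 N, if the wrist force passes 120 N, or if a joint passes its speed limit or range.

## Working session

There is one attempt and no reset: what is moved stays moved. The work goes in short steps, Python scripts to look and compute and a tool call to move; the robot and the scene stay as the last step left them, time stands still between calls to the robot, and variables do not carry over. Pictures are saved under pics/ and viewed, at most 10 in all, crops included, and the job is handed in when it is done.

Besides the shell and the picture viewer there is one more tool, called after "Call:" in YAML: its name, and indented under it one key for each argument. move_arm: Moves the arm, as the interface text tells. Its arguments: {"type":"object","properties":{"rows":{"type":"array"},"fingers":{"type":"number"},"newtons":{"type":"number"}},"required":["rows"]}

```bash
mkdir -p pics; python3 - <<'E'
from bench import r
import cv2,numpy as np
np.set_printoptions(precision=4,suppress=True)
for n in("top","side"):
    cv2.imwrite(f"pics/{n}0.png",cv2.resize(r.grab_frame(n),None,fx=1.5,fy=1.5,interpolation=cv2.INTER_CUBIC)); print(n,r.camera_params(n))
o=r.get_obs();print(o,r.tips_ahead)
E
```

```text
top {'fx': 399.31646905128105, 'fy': 399.31646905128105, 'cx': 257.12883543190975, 'cy': 189.59570797015567, 'world_from_camera': array([[-0.0194, -0.9862,  0.1643,  0.4677],
       [-0.9998,  0.0198,  0.0009, -0.0721],
       [-0.0042, -0.1643, -0.9864,  0.7653],
       [ 0.    ,  0.    ,  0.    ,  1.    ]])}
side {'fx': 430.88571752921064, 'fy': 430.88571752921064, 'cx': 255.7422574040304, 'cy': 190.80097055208702, 'world_from_camera': array([[-0.9427, -0.1792,  0.2813,  0.3755],
       [-0.333 ,  0.4574, -0.8246,  0.5664],
       [ 0.0191, -0.871 , -0.4909,  0.4321],
       [ 0.    ,  0.    ,  0.    ,  1.    ]])}
{'clock': 0.1, 'joints': array([-1.3031,  0.4777,  0.0224,  1.5563, -0.0115,  1.1093, -0.0831]), 'qvel': array([-0.0012, -0.0024,  0.0007, -0.003 , -0.0013,  0.001 ,  0.0002]), 'tau': array([  0.0051, -59.7758,   1.6144, -28.1953,   0.013 ,   0.0051,
         0.    ]), 'tcp_pos': array([0.2476, 0.6274, 0.2444]), 'orientation': array([-0.5868, -3.0861,  0.0026]), 'contact_force': array([ 0.753 ,  0.5358, -0.2975]), 'moment': array([-0.0279, -0.0414, -0.018 ]), 'gripper_force': 0.0, 'grip_width': 0.08561412185659695} 0.014
```

View pics/top0.png

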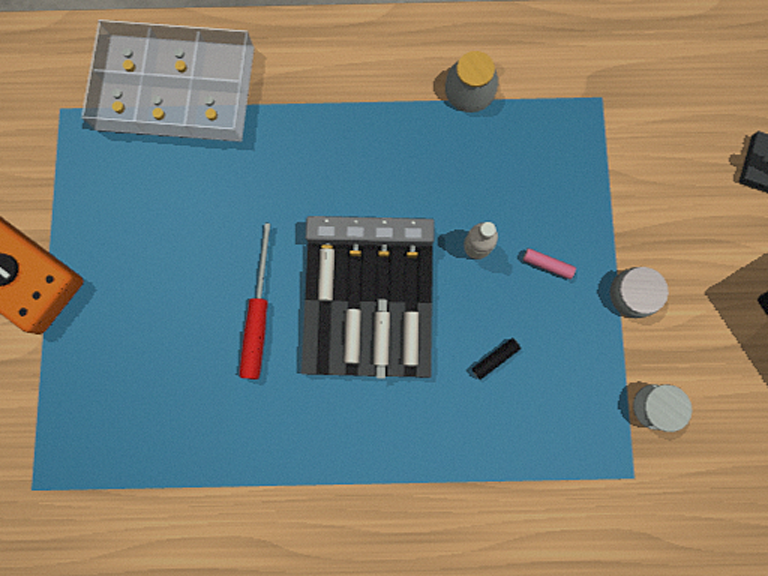

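View pics/side0.png

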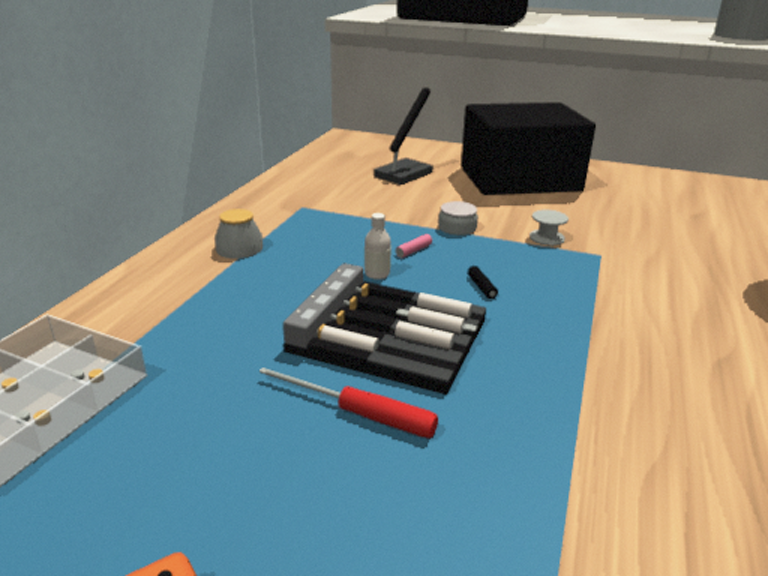

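The top view (768x576) shows the charger at columns 300–435, rows 215–377. Plain cells are in lane 3 (about 353,336) and lane 1 (411,338). The tabbed cell is in lane 2 (381,335) and the home cell in lane 4 (326,273). I'll take zoomed crops next to measure the charger pose.

```bash
python3 - <<'E'
from bench import r
import cv2
def crop(n,x,y,w,h,s):
    im=r.grab_frame(n); cv2.imwrite(f"pics/{n}_raw.png",im)
    c=cv2.resize(im[y:y+h,x:x+w],None,fx=s,fy=s,interpolation=cv2.INTER_CUBIC)
    cv2.imwrite(f"pics/{n}1.png",c)
crop("top",192,138,110,120,5)
crop("side",180,170,155,100,5)
E
```

```text
(no output)
```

View pics/top1.png

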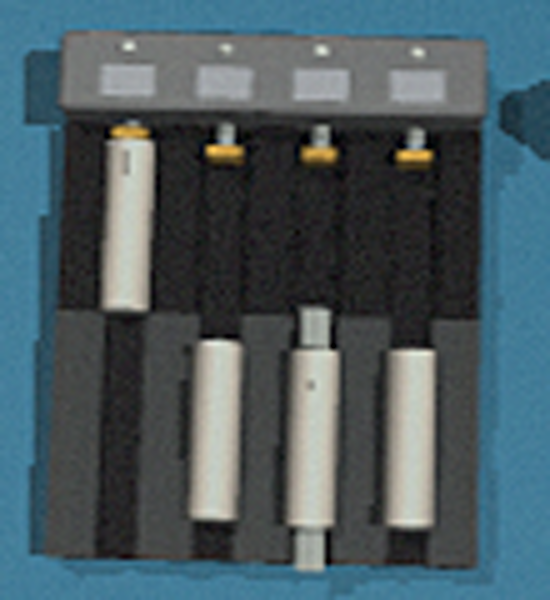

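View pics/side1.png

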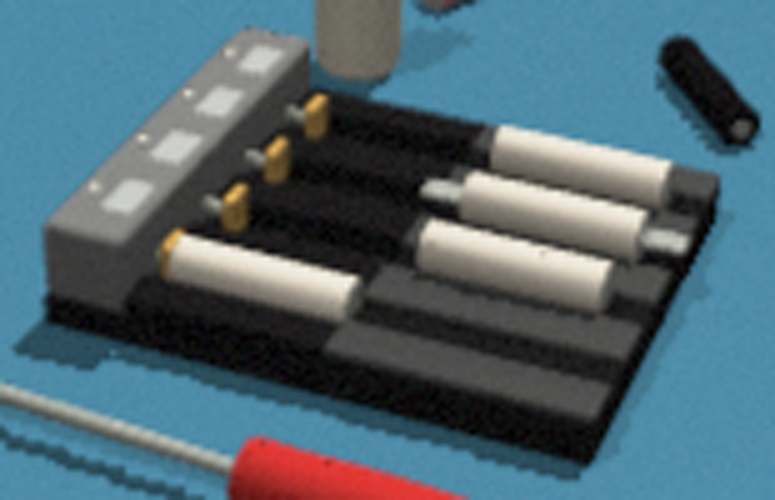

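The top crop shows plain cells in lanes 3 and 1, rear ends at about v 520 and 527. The side crop agrees: the tabbed cell is between them. I'll fit the charger pose from corners in both views.

```bash
cat > geo.py <<'E'
from bench import r
import numpy as np
from scipy.optimize import least_squares
np.set_printoptions(precision=4,suppress=True)
P={n:r.camera_params(n) for n in("top","side")}
OFF=dict(top=(192,138),side=(180,170))
def proj(n,p):
    c=P[n];T=c["world_from_camera"];q=(np.atleast_2d(p)-T[:3,3])@T[:3,:3]
    return q[:,:2]/q[:,2:]*[c["fx"],c["fy"]]+[c["cx"],c["cy"]]
def pix(n,uv): return np.array(uv)/5-.4+np.array(OFF[n])
def w(pose,p):
    x,y,z,a=pose;p=np.atleast_2d(p)/1000;R=np.array([[np.cos(a),-np.sin(a),0],[np.sin(a),np.cos(a),0],[0,0,1]])
    return p@R.T+[x,y,z]
def tri(a,b):
    f=lambda p:np.r_[proj("top",p)[0]-pix("top",a),proj("side",p)[0]-pix("side",b)]
    s=least_squares(f,[.5,0,.02]);return s.x,s.fun
E
python3 - <<'E'
from geo import *
K=dict(top=[((104,80,42),(62,32)),((104,-80,42),(486,40)),((0,80,20),(52,310)),((0,-80,20),(480,320)),((-92,80,20),(46,555)),((-92,-80,20),(475,566))],
 side=[((104,80,42),(48,228)),((104,-80,42),(245,28)),((73,-80,42),(312,42)),((73,80,42),(125,240)),((-92,80,20),(598,418)),((-92,-80,20),(718,178)),((0,80,20),(328,348))])
def f(s):return np.concatenate([(proj(n,w(s,[k[0] for k in K[n]]))-[pix(n,k[1]) for k in K[n]]).ravel() for n in K])
s=least_squares(f,[.5,0,0,0],loss="soft_l1");print("pose",s.x);print(f(s.x).reshape(-1,2))
for n in K:
    g=lambda q:(proj(n,w([q[0],q[1],0,q[2]],[k[0] for k in K[n]]))-[pix(n,k[1]) for k in K[n]]).ravel()
    print(n,least_squares(g,[.5,0,0]).x)
def inv(p):
    x,y,z,a=s.x;d=p-[x,y,z];return 1000*np.array([np.cos(a)*d[0]+np.sin(a)*d[1],-np.sin(a)*d[0]+np.cos(a)*d[1],d[2]])
# cell top-of-end points: rear/front
for nm,a,b in [("3rear",(214,520),(611,262)),("3front",(219,340),(424,222)),("1rear",(409,527),(669,163)),("1front",(413,349),(494,128)),("2rear",(310,527),(646,211)),("2front",(316,349),(466,174)),("4rear",(126,310),(357,276))]:
    p,e=tri(a,b);print(nm,p,inv(p),e)
E
```

```text
pose [ 0.5713 -0.0484 -0.0015 -0.0412]
[[-0.344  -0.6754]
 [ 0.1152 -0.5745]
 [ 0.8325  0.2202]
 [-0.0335  0.0028]
 [-0.16    0.4435]
 [ 0.5046  0.1446]
 [-1.2405 -0.4671]
 [-0.238  -0.4983]
 [ 0.7652 -0.3463]
 [-0.1633  1.1723]
 [ 0.1512  0.5576]
 [ 1.0514 -0.3507]
 [-0.2122  0.7453]]
top [ 0.571  -0.0482 -0.0436]
side [ 0.571  -0.0473 -0.0371]
3rear [ 0.4953 -0.0282  0.0353] [-76.7833  17.0759  36.7766] [-0.0822 -0.4309  0.3991  0.0574]
3front [ 0.5615 -0.0305  0.0344] [-10.5325  17.4664  35.834 ] [-0.1431 -0.605   0.5675  0.1133]
1rear [ 0.4915 -0.0989  0.0352] [-77.7224 -53.7127  36.6169] [-0.0819 -0.4546  0.455   0.0595]
1front [ 0.5573 -0.1019  0.034 ] [-11.811  -54.0211  35.4811] [-0.1954 -0.8736  0.884   0.1625]
2rear [ 0.4918 -0.0631  0.0358] [-78.8165 -17.8827  37.2219] [-0.0532 -0.289   0.2783  0.0378]
2front [ 0.5575 -0.0663  0.0343] [-13.0606 -18.3784  35.7865] [-0.1439 -0.6294  0.6135  0.1166]
4rear [0.5736 0.004  0.0309] [ 0.1503 52.5303 32.3861] [-0.119  -0.4763  0.4294  0.0927]
```

```bash
cat >> geo.py <<'E'
from scipy.spatial.transform import Rotation as Ro
CH=[.571,-.0482,0,-.0415]
def inch(p):
    x,y,z,a=CH;d=np.array(p)-[x,y,z];return 1000*np.array([np.cos(a)*d[0]+np.sin(a)*d[1],-np.sin(a)*d[0]+np.cos(a)*d[1],d[2]])
def go(*pts):
    o=r.get_obs();R=Ro.from_rotvec(o["orientation"]).as_matrix()
    ta=np.degrees(np.arctan2(R[1,0],R[0,0]));want=180+np.degrees(CH[3])
    print("t",o["clock"],"tcp in charger mm",inch(o["tcp_pos"]),"F",o["contact_force"],"twist",-((want-ta+180)%360-180))
    for p in pts: print(p,"shift cm",R.T@(w(CH,p)[0]-o["tcp_pos"])*100)
E
python3 -c "
from geo import *
go((-110,18,150),(-110,18,60),(-110,18,39))"
```

```text
t 0.2 tcp in charger mm [-351.1433  661.7843  244.6746] F [-0.3027  0.4606  0.1008] twist -19.153241933576822
(-110, 18, 150) shift cm [-43.901  -52.892    9.5317]
(-110, 18, 60) shift cm [-43.9002 -52.8817  18.5317]
(-110, 18, 39) shift cm [-43.9001 -52.8793  20.6317]
```

Call:
move_arm:
  rows: [-3, -3.5, 0.5, -2, -7, -8.5, 1, -5, -11, -13.5, 2, -8, -15, -18.5, 3, -11, -19, -23, 4, -14, -23, -28, 5, -17, -27, -32.5, 6, -19.15, -31, -37.5, 7, -19.15, -34, -41, 8, -19.15, -36, -43.4, 8.5, -19.15]
  fingers: 0

```text
clock: 1.45
tcp_pos: [0.4235, 0.0891, 0.1599]
orientation: [-0.07, -3.141, 0.001]
contact_force: [-0.0, 0.8, 0.6]
grip_width: -0.0
gripper_force: 0.0
```

```bash
python3 -c "
from geo import *
go((-110,18,150),(-110,18,60),(-110,18,39))"
```

```text
t 1.45 tcp in charger mm [-153.0605  131.0773  159.9392] F [-0.0019  0.7873  0.5978] twist -0.19124133907942564
(-110, 18, 150) shift cm [ -4.344  -11.2927   0.9998]
(-110, 18, 60) shift cm [ -4.3464 -11.2871   9.9998]
(-110, 18, 39) shift cm [ -4.347  -11.2858  12.0998]
```

Call:
move_arm:
  rows: [-1.5, -4, 2, 0, -3, -8, 4, 0, -4.3, -11, 6, 0, -4.3, -11.2, 8, 0, -4.3, -11.2, 10, 0, -4.3, -11.2, 11.5, 0, -4.3, -11.2, 12, 0, -4.3, -11.2, 12, 0]

```text
clock: 2.45
tcp_pos: [0.4616, -0.0215, 0.0403]
orientation: [-0.065, -3.141, -0.0]
contact_force: [0.6, -0.1, -0.2]
grip_width: -0.0
gripper_force: 0.0
```

```bash
python3 - <<'E'
from geo import *
import cv2
go((-90,18,39),(-16,18,39))
a=r.grab_frame("top")[150:300,150:350];b=r.grab_frame("side")[130:280,150:350]
cv2.imwrite("pics/c1.png",cv2.resize(np.vstack([a,b]),None,fx=2,fy=2,interpolation=2))
E
```

```text
t 2.45 tcp in charger mm [-110.3791   22.1244   40.2986] F [ 0.6164 -0.1449 -0.1808] twist 0.010283269806819817
(-90, 18, 39) shift cm [-2.0379 -0.4128  0.1295]
(-16, 18, 39) shift cm [-9.4379 -0.4141  0.128 ]
```

View pics/c1.png

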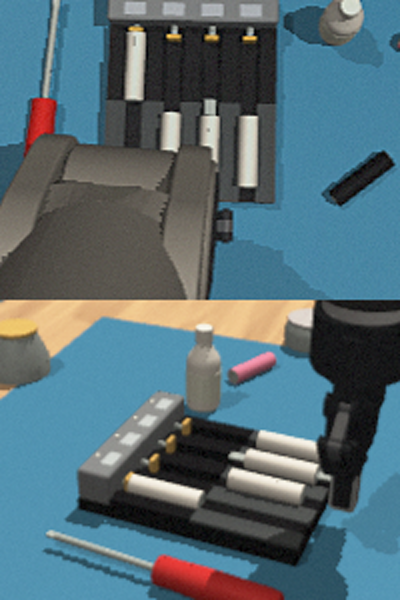

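The gripper is behind lane 3, with the cells untouched. Next I correct y and push up to just short of the contact.

Call:
move_arm:
  rows: [-0.5, -0.4, 0.1, 0, -1.5, -0.4, 0.1, 0, -2.2, -0.4, 0.1, 0, -3, -0.4, 0.1, 0, -4, -0.4, 0.1, 0, -5, -0.4, 0.1, 0, -6, -0.4, 0.1, 0, -7, -0.4, 0.1, 0, -8, -0.4, 0.1, 0, -8.6, -0.4, 0.1, 0]

```text
clock: 3.8
tcp_pos: [0.5482, -0.0292, 0.0393]
orientation: [0.065, 3.141, 0.0]
contact_force: [-0.8, -0.7, -0.8]
grip_width: 0.0001
gripper_force: 0.1
```

```bash
python3 - <<'E'
from geo import *
import cv2
go((-16,18,39))
a=r.grab_frame("top")[130:250,190:300];b=r.grab_frame("side")[150:270,170:340]
cv2.imwrite("pics/c2.png",cv2.resize(np.hstack([a,b]),None,fx=2.8,fy=2.8,interpolation=2))
E
```

```text
t 3.8 tcp in charger mm [-23.6132  18.0305  39.2853] F [-0.8201 -0.7498 -0.8241] twist -0.0034814333262147557
(-16, 18, 39) shift cm [-0.7613 -0.003   0.0288]
```

View pics/c2.png

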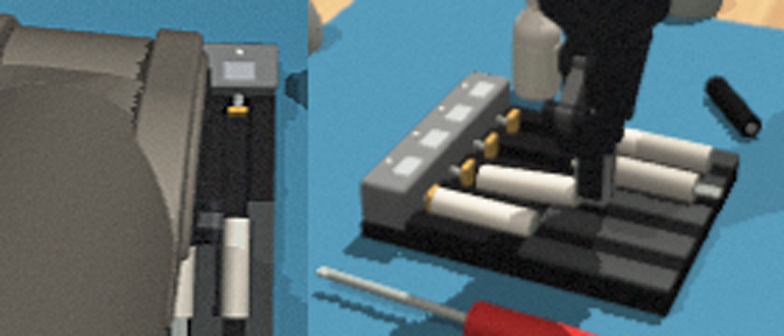

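The cell has slid along the groove, nose down into the bay and just short of its contact. I'll continue in small steps, watching the force.

Call:
move_arm:
  rows: [-0.2, 0, 0, 0, -0.2, 0, 0, 0]

```text
clock: 4.15
tcp_pos: [0.5492, -0.0293, 0.0393]
orientation: [-0.065, -3.141, -0.0]
contact_force: [0.3, -0.5, 0.0]
grip_width: -0.0001
gripper_force: 0.0
```

Call:
move_arm:
  rows: [-0.2, 0, 0, 0, -0.2, 0, 0, 0]

```text
clock: 4.4
tcp_pos: [0.5515, -0.0293, 0.0393]
orientation: [0.065, 3.141, 0.0]
contact_force: [-0.4, 0.6, 0.7]
grip_width: -0.0002
gripper_force: 0.0
```

Call:
move_arm:
  rows: [-0.2, 0, 0, 0, -0.2, 0, 0, 0]

```text
clock: 4.65
tcp_pos: [0.5536, -0.0295, 0.0393]
orientation: [0.065, 3.141, 0.0]
contact_force: [0.4, -0.1, -0.6]
grip_width: -0.0002
gripper_force: 0.0
```

Call:
move_arm:
  rows: [-0.1, 0, 0, 0, -0.1, 0, 0, 0]

```text
clock: 4.9
tcp_pos: [0.5545, -0.0295, 0.0393]
orientation: [0.065, 3.141, 0.0]
contact_force: [-0.1, 0.2, -0.1]
grip_width: 0.0002
gripper_force: 0.0
```

Call:
move_arm:
  rows: [-0.1, 0, 0, 0, -0.1, 0, 0, 0]

```text
clock: 5.15
tcp_pos: [0.5554, -0.0295, 0.0393]
orientation: [0.065, 3.141, 0.0]
contact_force: [0.3, -0.0, 0.6]
grip_width: -0.0
gripper_force: 0.0
```

Call:
move_arm:
  rows: [-0.1, 0, 0, 0, -0.1, 0, 0, 0]

```text
clock: 5.4
tcp_pos: [0.5565, -0.0296, 0.0393]
orientation: [0.065, 3.141, 0.0]
contact_force: [0.6, -0.0, 0.5]
grip_width: 0.0
gripper_force: 0.0
```

Call:
move_arm:
  rows: [-0.1, 0, 0, 0, -0.1, 0, 0, 0]

```text
clock: 5.65
tcp_pos: [0.5568, -0.0296, 0.0391]
orientation: [-0.065, -3.14, -0.0]
contact_force: [-1.6, -0.5, 1.1]
grip_width: 0.0003
gripper_force: 1.1
```

Call:
move_arm:
  rows: [-0.1, 0, 0, 0, -0.1, 0, 0, 0]

```text
clock: 5.9
tcp_pos: [0.5573, -0.0297, 0.039]
orientation: [-0.065, -3.139, -0.0]
contact_force: [-6.3, -0.1, 2.1]
grip_width: -0.0004
gripper_force: 2.6
```

Call:
move_arm:
  rows: [-0.1, 0, 0, 0, -0.1, 0, 0, 0]

```text
clock: 6.15
tcp_pos: [0.5584, -0.0297, 0.039]
orientation: [-0.065, -3.139, -0.0]
contact_force: [-5.4, 0.2, 2.0]
grip_width: -0.0002
gripper_force: 2.6
```

Contact onset is at tcp x of about 0.557. I need about 6.5–7 mm more.

Call:
move_arm:
  rows: [-0.1, 0, 0, 0, -0.2, 0, 0, 0, -0.3, 0, 0, 0, -0.3, 0, 0, 0]

```text
clock: 6.65
tcp_pos: [0.5607, -0.0298, 0.0388]
orientation: [-0.065, -3.137, -0.0]
contact_force: [-6.7, -0.1, 2.1]
grip_width: 0.0001
gripper_force: 3.2
```

Call:
move_arm:
  rows: [-0.1, 0, 0, 0, -0.15, 0, 0, 0, -0.15, 0, 0, 0]

```text
clock: 7.02
tcp_pos: [0.5617, -0.0299, 0.0386]
orientation: [-0.065, -3.137, -0.0]
contact_force: [-7.8, -0.1, 2.3]
grip_width: 0.0003
gripper_force: 3.8
```

```bash
python3 - <<'E'
from geo import *
import cv2
go((-16,18,39))
b=r.grab_frame("side")[185:245,195:310]
cv2.imwrite("pics/c3.png",cv2.resize(b,None,fx=6,fy=6,interpolation=2))
E
```

```text
t 7.025 tcp in charger mm [-10.0933  17.9127  38.6241] F [-7.8197 -0.0945  2.2823] twist -0.009512488092525473
(-16, 18, 39) shift cm [ 0.5908  0.0086 -0.035 ]
```

View pics/c3.png

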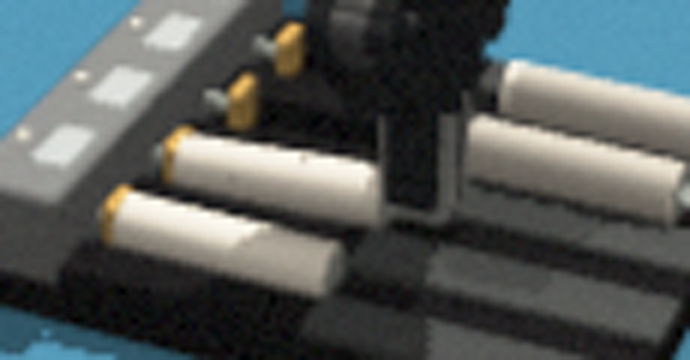

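The contact is compressed about 4.7 mm, and the cell's rear is just ahead of the step. I'll go slightly further, then start pushing down.

Call:
move_arm:
  rows: [-0.05, 0, 0, 0, -0.1, 0, 0, 0, -0.15, 0, 0, 0, -0.15, 0, 0, 0]

```text
clock: 7.58
tcp_pos: [0.5628, -0.03, 0.0385]
orientation: [-0.065, -3.136, -0.0]
contact_force: [-8.3, 0.4, 3.1]
grip_width: -0.0002
gripper_force: 4.0
```

Call:
move_arm:
  rows: [0, 0, 0.1, 0, 0, 0, 0.2, 0, 0, 0, 0.2, 0]

```text
clock: 7.95
tcp_pos: [0.5628, -0.03, 0.0369]
orientation: [-0.065, -3.136, -0.0]
contact_force: [-8.9, 0.8, 6.3]
grip_width: 0.0003
gripper_force: 4.9
```

Call:
move_arm:
  rows: [-0.03, 0, 0, 0, -0.06, 0, 0, 0, -0.06, 0, 0, 0]

```text
clock: 8.32
tcp_pos: [0.5636, -0.03, 0.0364]
orientation: [-0.065, -3.136, 0.0]
contact_force: [-7.3, 0.6, 0.0]
grip_width: -0.0001
gripper_force: 3.4
```

The vertical force vanished, so the rear may have passed the step. I'll push down further.

Call:
move_arm:
  rows: [0, 0, 0.1, 0, 0, 0, 0.15, 0, 0, 0, 0.15, 0]

```text
clock: 8.7
tcp_pos: [0.5633, -0.0299, 0.0347]
orientation: [-0.065, -3.136, -0.0]
contact_force: [-6.6, 0.1, -0.2]
grip_width: -0.0002
gripper_force: 3.6
```

```bash
python3 - <<'E'
from geo import *
import cv2
go((-16,18,39))
b=r.grab_frame("side")[185:245,195:310]
cv2.imwrite("pics/c4.png",cv2.resize(b,None,fx=6,fy=6,interpolation=2))
E
```

```text
t 8.7 tcp in charger mm [-8.4576 17.9589 34.7185] F [-6.6045  0.0695 -0.1787] twist -0.004717242927455345
(-16, 18, 39) shift cm [ 0.7565  0.004  -0.4241]
```

View pics/c4.png

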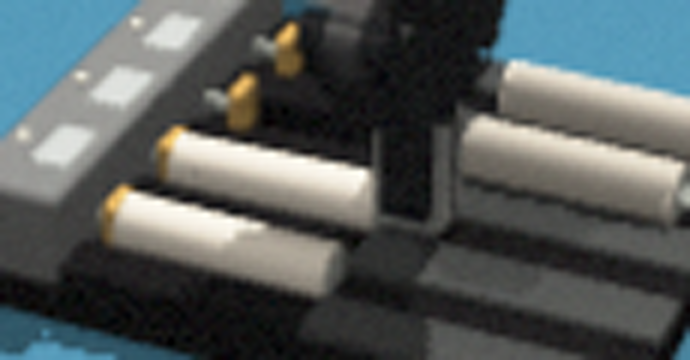

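The cell looks level and parallel to the home cell. I'll back off gently and see whether the step takes the load.

Call:
move_arm:
  rows: [0.1, 0, 0, 0, 0.2, 0, 0, 0, 0.3, 0, 0, 0, 0.4, 0, 0, 0, 0.4, 0, 0, 0]

```text
clock: 9.38
tcp_pos: [0.563, -0.0298, 0.0363]
orientation: [0.065, 3.139, 0.0]
contact_force: [-1.0, 0.6, -1.7]
grip_width: -0.0
gripper_force: 0.5
```

```bash
python3 - <<'E'
from geo import *
go((-15,18,60),(12,18,60),(12,18,46))
E
```

```text
t 9.375 tcp in charger mm [-8.7316 18.0766 36.2717] F [-1.0431  0.5628 -1.6799] twist -0.004604685236785144
(-15, 18, 60) shift cm [ 0.6218 -0.0074 -2.3742]
(12, 18, 60) shift cm [-2.0782 -0.0072 -2.3684]
(12, 18, 46) shift cm [-2.0752 -0.0074 -0.9684]
```

Call:
move_arm:
  rows: [0.3, 0, 0, 0, 0.8, 0, 0, 0, 0.8, 0, -1, 0, 0.8, 0, -2.5, 0, 0.8, 0, -2.5, 0]

```text
clock: 10.0
tcp_pos: [0.5555, -0.0295, 0.0627]
orientation: [0.065, 3.137, 0.0]
contact_force: [0.9, 0.0, -0.1]
grip_width: 0.0001
gripper_force: 0.0
```

```bash
python3 - <<'E'
from geo import *
go((12,18,52),(12,18,45))
E
```

```text
t 10.0 tcp in charger mm [-16.3075  18.0653  62.6501] F [ 0.8922  0.0478 -0.1358] twist -0.005119172412094031
(12, 18, 52) shift cm [-2.8269 -0.0067  1.0752]
(12, 18, 45) shift cm [-2.8244 -0.0069  1.7752]
```

Call:
move_arm:
  rows: [-1.5, 0, 0, 0, -2.8, 0, 0.3, 0, -2.8, 0, 0.8, 0, -2.8, 0, 1.3, 0, -2.8, 0, 1.6, 0, -2.8, 0, 1.7, 0, -2.8, 0, 1.7, 0]

```text
clock: 10.88
tcp_pos: [0.5809, -0.0307, 0.044]
orientation: [-0.066, -3.139, -0.0]
contact_force: [-3.7, 0.4, 5.4]
grip_width: 0.0
gripper_force: 3.1
```

Call:
move_arm:
  rows: [0, 0, 0.1, 0, 0, 0, 0.2, 0, 0, 0, 0.2, 0]

```text
clock: 11.25
tcp_pos: [0.5809, -0.0307, 0.0436]
orientation: [-0.066, -3.139, -0.001]
contact_force: [-8.9, 0.9, 23.4]
grip_width: 0.0001
gripper_force: 11.4
```

Call:
move_arm:
  rows: [0, 0, 0.1, 0, 0, 0, 0.1, 0]

```text
clock: 11.5
tcp_pos: [0.581, -0.0307, 0.0434]
orientation: [-0.066, -3.139, -0.002]
contact_force: [-11.8, 1.6, 31.4]
grip_width: -0.0
gripper_force: 15.8
```

The cell top stands at tip height of about 29.5–30 mm, so lane 3 is home. Now lane 1.

Call:
move_arm:
  rows: [0, 0, -1, 0, 0, 0, -3, 0, 0, 0, -5, 0, 2, -2, -6, 0, 5, -4, -6, 0, 8, -6, -6, 0, 11, -7.2, -6, 0, 12, -7.2, -6, 0, 12.2, -7.2, -6, 0]

```text
clock: 12.62
tcp_pos: [0.4574, -0.0969, 0.101]
orientation: [0.065, 3.14, 0.001]
contact_force: [1.0, 0.8, -0.3]
grip_width: -0.0001
gripper_force: 0.0
```

```bash
python3 - <<'E'
from geo import *
go((-110,-54,60),(-110,-54,39))
E
```

```text
t 12.625 tcp in charger mm [-111.4594  -53.4179  100.9598] F [ 0.9759  0.7974 -0.31  ] twist 0.024274355567627026
(-110, -54, 60) shift cm [-0.1429 -0.0596  4.0961]
(-110, -54, 39) shift cm [-0.1413 -0.0604  6.1961]
```

Call:
move_arm:
  rows: [0, 0, 3, 0, -0.1, -0.06, 5.5, 0, -0.1, -0.06, 6.2, 0, -0.1, -0.06, 6.2, 0]

```text
clock: 13.12
tcp_pos: [0.4587, -0.0978, 0.0387]
orientation: [-0.064, -3.141, -0.0]
contact_force: [-0.2, -0.4, 0.2]
grip_width: -0.0003
gripper_force: 0.0
```

Call:
move_arm:
  rows: [-1, 0, 0, 0, -2, 0, 0, 0, -3, 0, 0, 0, -4, 0, 0, 0, -5, 0, 0, 0, -6, 0, 0, 0, -7, 0, 0, 0, -8, 0, 0, 0, -8.8, 0, 0, 0, -8.8, 0, 0, 0]

```text
clock: 14.38
tcp_pos: [0.5467, -0.1018, 0.0388]
orientation: [0.065, 3.14, -0.0]
contact_force: [0.1, -0.1, -0.1]
grip_width: 0.0002
gripper_force: 0.0
```

```bash
python3 - <<'E'
from geo import *
import cv2
go((-16,-54,39))
a=r.grab_frame("top")[130:250,190:300];b=r.grab_frame("side")[150:270,170:340]
cv2.imwrite("pics/c5.png",cv2.resize(np.hstack([a,b]),None,fx=2.8,fy=2.8,interpolation=2))
E
```

```text
t 14.375 tcp in charger mm [-22.0534 -54.5153  38.7771] F [ 0.1249 -0.1155 -0.1431] twist 0.0033863502492295083
(-16, -54, 39) shift cm [-0.6054  0.0515 -0.0219]
```

View pics/c5.png

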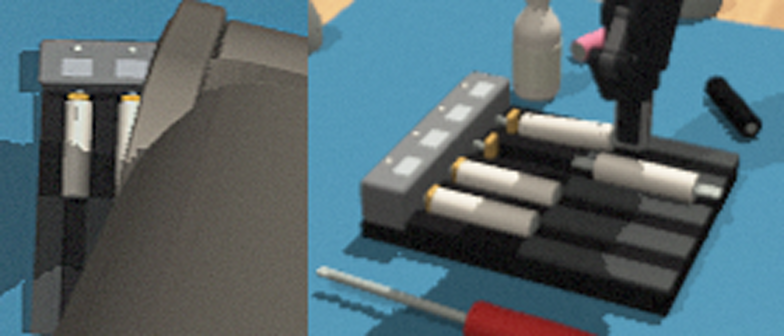

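Lane 3 is seated parallel to the home cell, and the lane 1 cell is nose-in just before its contact.

Call:
move_arm:
  rows: [-0.1, 0.02, 0, 0, -0.2, 0.05, 0, 0, -0.3, 0.05, 0, 0, -0.4, 0.05, 0, 0, -0.4, 0.05, 0, 0]

```text
clock: 15.1
tcp_pos: [0.5501, -0.1015, 0.0388]
orientation: [0.065, 3.141, 0.0]
contact_force: [0.4, 0.2, -0.2]
grip_width: 0.0001
gripper_force: 0.0
```

Call:
move_arm:
  rows: [-0.1, 0, 0, 0, -0.2, 0, 0, 0, -0.2, 0, 0, 0]

```text
clock: 15.48
tcp_pos: [0.5521, -0.1015, 0.0388]
orientation: [0.065, 3.141, -0.0]
contact_force: [-0.7, 0.2, -0.3]
grip_width: 0.0003
gripper_force: 0.0
```

Call:
move_arm:
  rows: [-0.1, 0, 0, 0, -0.2, 0, 0, 0, -0.2, 0, 0, 0]

```text
clock: 15.85
tcp_pos: [0.5535, -0.1016, 0.0386]
orientation: [-0.065, -3.14, -0.0]
contact_force: [-1.7, 0.2, -0.1]
grip_width: -0.0
gripper_force: 0.8
```

Call:
move_arm:
  rows: [-0.1, 0, 0, 0, -0.2, 0, 0, 0, -0.2, 0, 0, 0]

```text
clock: 16.23
tcp_pos: [0.555, -0.1017, 0.0385]
orientation: [-0.066, -3.139, -0.0]
contact_force: [-5.6, -0.2, 0.7]
grip_width: 0.0002
gripper_force: 2.6
```

Call:
move_arm:
  rows: [-0.1, 0, 0, 0, -0.2, 0, 0, 0, -0.3, 0, 0, 0, -0.35, 0, 0, 0, -0.35, 0, 0, 0]

```text
clock: 16.85
tcp_pos: [0.5577, -0.1018, 0.0382]
orientation: [-0.066, -3.137, -0.0]
contact_force: [-5.7, 0.1, 2.2]
grip_width: -0.0002
gripper_force: 3.3
```

Call:
move_arm:
  rows: [-0.05, 0, 0, 0, -0.1, 0, 0, 0, -0.15, 0, 0, 0, -0.15, 0, 0, 0]

```text
clock: 17.35
tcp_pos: [0.5588, -0.1019, 0.0381]
orientation: [-0.066, -3.137, -0.001]
contact_force: [-7.5, -0.0, 2.0]
grip_width: -0.0004
gripper_force: 3.7
```

Call:
move_arm:
  rows: [0, 0, 0.1, 0, 0, 0, 0.2, 0, 0, 0, 0.2, 0]

```text
clock: 17.73
tcp_pos: [0.5588, -0.102, 0.0365]
orientation: [-0.066, -3.137, -0.001]
contact_force: [-8.4, 0.1, 5.6]
grip_width: -0.0003
gripper_force: 4.6
```

Call:
move_arm:
  rows: [-0.03, 0, 0, 0, -0.06, 0, 0, 0, -0.06, 0, 0, 0]

```text
clock: 18.1
tcp_pos: [0.559, -0.102, 0.0364]
orientation: [-0.066, -3.136, -0.001]
contact_force: [-8.8, -0.0, 7.6]
grip_width: 0.0
gripper_force: 5.0
```

Call:
move_arm:
  rows: [-0.03, 0, 0, 0, -0.06, 0, 0, 0, -0.06, 0, 0, 0]

```text
clock: 18.48
tcp_pos: [0.5594, -0.102, 0.0364]
orientation: [-0.066, -3.136, -0.001]
contact_force: [-9.1, 0.2, 5.2]
grip_width: 0.0001
gripper_force: 5.1
```

Call:
move_arm:
  rows: [-0.03, 0, 0, 0, -0.06, 0, 0, 0, -0.06, 0, 0, 0]

```text
clock: 18.85
tcp_pos: [0.5604, -0.102, 0.036]
orientation: [-0.066, -3.136, -0.001]
contact_force: [-6.5, -0.3, -0.6]
grip_width: 0.0003
gripper_force: 3.5
```

Call:
move_arm:
  rows: [0, 0, 0.05, 0, 0, 0, 0.1, 0, 0, 0, 0.1, 0]

```text
clock: 19.23
tcp_pos: [0.5602, -0.1019, 0.0348]
orientation: [-0.065, -3.136, -0.001]
contact_force: [-7.4, 0.2, 0.1]
grip_width: 0.0001
gripper_force: 3.6
```

The same drop signature as lane 3. I'll back off, lift, and press on top.

Call:
move_arm:
  rows: [0.1, 0, 0, 0, 0.2, 0, 0, 0, 0.3, 0, 0, 0, 0.4, 0, 0, 0, 0.7, 0, 0, 0, 1.2, 0, 0, 0, 1.2, 0, -1, 0, 1.2, 0, -2.5, 0, 1.2, 0, -2.5, 0]

```text
clock: 20.35
tcp_pos: [0.5523, -0.1017, 0.0627]
orientation: [0.065, 3.137, -0.0]
contact_force: [-0.6, 0.4, 0.2]
grip_width: -0.0
gripper_force: 0.0
```

```bash
python3 - <<'E'
from geo import *
go((12,-54,60),(12,-54,45))
E
```

```text
t 20.35 tcp in charger mm [-16.4708 -54.2312  62.6685] F [-0.5677  0.4462  0.2475] twist -0.007402679120332323
(12, -54, 60) shift cm [-2.8461  0.0235  0.2775]
(12, -54, 45) shift cm [-2.8405  0.0236  1.7774]
```

Call:
move_arm:
  rows: [-1.5, 0, 0, 0, -2.8, 0, 0.3, 0, -2.8, 0, 0.8, 0, -2.8, 0, 1.3, 0, -2.8, 0, 1.6, 0, -2.8, 0, 1.7, 0, -2.8, 0, 1.7, 0]

```text
clock: 21.22
tcp_pos: [0.5778, -0.1027, 0.044]
orientation: [-0.066, -3.139, -0.001]
contact_force: [-2.2, 0.8, 6.3]
grip_width: -0.0
gripper_force: 3.0
```

Call:
move_arm:
  rows: [0, 0, 0.1, 0, 0, 0, 0.2, 0, 0, 0, 0.2, 0]

```text
clock: 21.6
tcp_pos: [0.5778, -0.1028, 0.0436]
orientation: [-0.066, -3.139, -0.001]
contact_force: [-8.5, 1.1, 22.7]
grip_width: 0.0001
gripper_force: 11.2
```

Call:
move_arm:
  rows: [0, 0, -1, 0, 0, 0, -4, 0, 0, 0, -8, 0, 6, 0, -12, 0, 12, 4, -12, 0, 14, 9, -12, 0, 14, 14, -12, 0, 14, 19, -12, 0, 14, 24, -12, 0, 14, 24, -12, 0]

```text
clock: 22.85
tcp_pos: [0.4488, 0.1472, 0.162]
orientation: [0.054, 3.14, 0.003]
contact_force: [-0.5, -0.7, -0.9]
grip_width: -0.0001
gripper_force: 0.0
```

```bash
python3 - <<'E'
from geo import *
import cv2
go()
a=r.grab_frame("top")[130:260,185:305];b=r.grab_frame("side")[165:275,175:340]
f=lambda i,s:cv2.resize(i,None,fx=s,fy=s,interpolation=2)
A=f(a,3);B=f(b,A.shape[0]/b.shape[0]*.7);B=cv2.copyMakeBorder(B,0,A.shape[0]-B.shape[0],0,0,0)
cv2.imwrite("pics/c6.png",np.hstack([A,B]));print(A.shape,B.shape)
E
```

```text
t 22.85 tcp in charger mm [-130.2476  190.2091  162.0063] F [-0.4576 -0.7343 -0.8981] twist 0.39053312846797894
(390, 360, 3) (390, 409, 3)
```

View pics/c6.png

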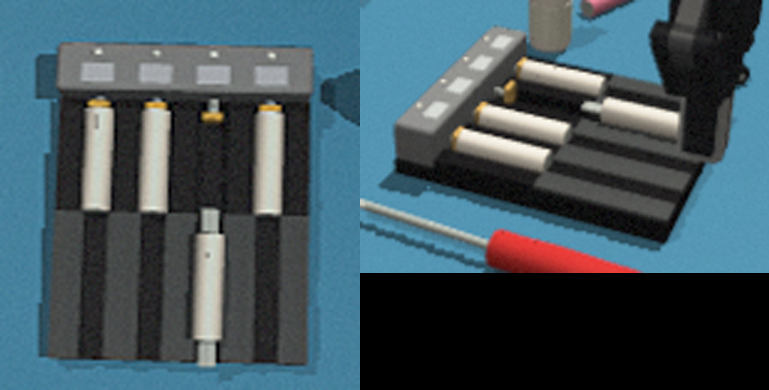

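The top view shows the cells in lanes 4, 3 and 1 home with their rear ends on the step line (about 97,210; 153,211; 267,213). The tabbed cell is where it lay, and the robot touches nothing.

```bash
python3 -c "
from bench import r
print(r.hand_in())"
```

```text
the job is handed in; nothing more can be done
None
```

Both plain cells (lanes 1 and 3) look fully home in the last pictures, the loaded and tabbed cells look undisturbed, and the job is handed in; no verdict came back.

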